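Unpack a bracket and hold it square in the corner jig

TASK

Tip up the tub's lid by its grip bar so that it pivots on its back edge, then lift it off, lay it flat on the bench the way up it was, and let go of it. Take the steel T-bracket out of the tub, stand it on the plywood jig with its web running along the long fence, and press it gently but firmly into the corner so that its foot bears flush against both fences at once. Finish while still gripping it and pressing it there; do not let go, and leave the tools and small parts lying about where they are.

Things in the scene. Friction and masses are not known exactly. Their poses are not given: they have to be found in the camera images.
- tub: Black open square tub, fixed, 104x104 mm outside and 62 mm high, walls and floor 4 mm thick. Origin: centre of its underside; z up, its front looks along its own -x.
- lid: Loose grey square lid, 0.08 kg, on the tub's rim: plate 112x112x4 mm over a 6 mm deep skirt with 3 mm play (on the bench the plate stands 6 mm up). Origin: centre of the plate's underside, 62 mm up when closed; z up, x from grip bar to back edge (at x = +56). Grip bar at x = -36 mm: 10 mm thick (x), 50 mm long (y), top 32 mm above the origin. No latch.
- lid_grip (a point): Point in the lid's grip bar, on its middle, 22 mm above the lid's origin (10 mm below the bar's top).
- lid_back (a point): Middle of the lid's back lower edge, on which it tips; it lies 62 mm above the tub's underside when closed.
- bracket: Loose steel T-bracket, 0.18 to 0.35 kg, upright on the tub's floor under the lid, up to 7 mm off centre and turned up to 0.4 rad: foot 56 (x) by 46 (y) by 14 mm high; on its middle an upright web 44 mm long (x), 12 mm thick (y), top 56 mm above the underside. Origin: centre of the underside; x along the web, z up. Same after a half turn.
- jig: Fixed corner jig: plywood base 150 (x) by 140 (y) by 12 mm with two aluminium fences, 12 mm higher. Origin: centre of its underside; floor at z = 12 mm. The corner opens to the jig's -x, -y; the fences' inner faces would meet at x = 45, y = 40 mm (small gap there). With the bracket home, its origin lies at x = 17, y = 17, z = 12 mm in this frame.
- long_fence: The long fence, 110x16x12 mm, on the jig's left (+y) side, running along the jig's x; its inner face is at y = 40 mm of the jig. Origin: middle of the lower edge of the inner face.
- short_fence: The short fence, 16x76x12 mm, on the jig's far (+x) side, running along the jig's y; its inner face is at x = 45 mm of the jig. Origin: middle of the lower edge of the inner face.
- screwdriver: loose screwdriver with a red and black handle, 177 mm long, on the left; bystander. Origin at the centre of its underside.
- lug: loose small white drum lug, 40x19x13 mm, towards the back of the free space; bystander. Origin at the centre of its underside.
- drum_key: loose dark T-shaped drum key, 39x44x9 mm, towards the back of the free space; bystander. Origin at the centre of its underside.
- tension_rod: loose short steel tension rod, 60x11x11 mm, on the right; bystander. Origin at the centre of its underside.
- caliper: loose digital caliper, 217x74x19 mm, on the far right; bystander. Origin at the centre of its underside.

How it is judged:
On the way, in this order (a step that is already met when the one before it is completed fails the run):
1. the lid is tipped up at least 0.15 rad (9 degrees) while its back edge still rests on (within 10 mm of) the tub's rim (angle between lid's own z axis and vertical above 0.15 rad and z of lid_back in the frame of tub between 0.05 and 0.072 m and horizontal distance between lid and tub below 0.03 m), for 0.1 s.
2. the lid lies flat on the bench, right way up, let go (height (world z) of lid below 0.011 m and angle between lid's own z axis and vertical below 0.1 rad and contact force between the fingers and lid below 0.1 N), for 0.2 s.
3. the bracket is lifted out of the tub (z of bracket in the frame of tub above 0.066 m and contact force between the fingers and bracket above 0.5 N), for 0.1 s.
At the end, for the whole second after the job is handed in: The bracket stands upright on the jig, web along the long fence (both within 0.06 rad), within 3 mm of home in the corner, at rest, the fingers pressing it on each fence with 1.5 to 40 N; the lid lies flat on the bench, right way up (plate under 11 mm up, within 0.1 rad), let go (all of step 2 and contact force between bracket and long_fence between 1.5 and 40 N and contact force between bracket and short_fence between 1.5 and 40 N and x of bracket in the frame of jig between 0.014 and 0.02 m and y of bracket in the frame of jig between 0.014 and 0.02 m and z of bracket in the frame of jig between 0.009 and 0.015 m and angle between the x axis of bracket and the x axis of jig, either way round below 0.06 rad and angle between bracket's own z axis and vertical below 0.06 rad and contact force between the fingers and bracket above 1.5 N and linear speed of each of bracket, lid below 0.02 m/s); the arm keeps its last pose, push and grip.
It fails at once if a bystander (screwdriver, lug, drum key, tension rod or caliper) is moved more than 30 mm (distance of any of screwdriver, lug, drum_key, tension_rod, caliper from where it was at the start of the episode above 0.03 m).
It fails at once if the bracket is rammed against a fence with more than 80 N (contact force between bracket and long_fence above 80 N or contact force between bracket and short_fence above 80 N).
It also fails if it takes over 70 s, if anything falls off the work surface, if the arm or the gripper's body presses on something with over 40 N, if the wrist force passes 120 N, or if a joint passes its speed limit or range.

ROBOT

A 6-joint arm with a two-finger parallel gripper is mounted at the origin on a cart in front of the work surface, level with it; the furniture and walls round the work are solid. World frame = base frame: x ahead of the robot, y to its left, z up, the work surface at z = 0. Lengths are in m, angles in rad, forces in N, time in s.
With the tool pointing down it reaches from about 0.35 to 0.775 m from the base axis. Payload 7.3 kg.
Tool frame: the origin (TCP) lies at the centre of the arm's flange, where the gripper is bolted on; the fingertips stand 178 mm ahead of it and the grasp point (between the pads) lies 159 mm ahead of it (tip_extent is the distance from the TCP to the fingertips, in m); z points along the fingers, y is the line along which they close (so a half turn about z gives the same grasp; the last joint's range is limited). The gripper opens to 92 mm and grips with 3 to 60 N. Pads are 19 mm wide; open, the fingers measure 130 mm over their backs; the gripper's body (75 mm by 190 mm) begins 47 mm behind the grasp point.
Start: joints at [1.067, 0.342, 1.524, -0, 1.275, -0.146], TCP at [0.184, 0.492, 0.405] pointing down, gripper open.
Joint ranges: [-2.53, 2.53], [-0.77, 2.02], [0.04, 2.7], [-1, 4.14], [0.28, 2.66], [-3.11, 3.11]. Speed limits (rad/s): [2.57, 2.57, 3.14, 3.14, 3.14, 3.14].

INTERFACE

Orientations are given as [roll, pitch, yaw] about the fixed x, y, z axes, in that order (R = Rz(yaw) Ry(pitch) Rx(roll)).
In Python, from cell import * gives the robot as it stands.
- The arm moves only by the tool arm_command, never from a script. Its arguments are lists of equal length, an entry for each row: "xyz": the shift along the world's x, y, z in mm, a list of three; "spin": the turn about the world's z in degrees. In form: {"xyz": [[tx, ty, tz], ...], "spin": [spin, ...]}. A call has 1 to 20 rows; each row shifts and turns the commanded pose from where the row before left it; what a row does not reach is not made up. A row lasts 1/10 s, in which the tool goes at most 50 mm and 8.59 degrees, less where a joint would pass 70% of its speed; a pose out of reach is approached as far as the arm can. A call with a gripper value outside its range is refused whole. "jaw" is the opening, from -1 (shut) to 1 (fully open), set as the call begins (left out, the last holds). The fingers move at their own pace and stop on an object; "squeeze" is the grip in N (left out, the last holds). Time passes only in rows, so rows that do not move let the fingers close. It gives the time, the measured TCP pose, the force, the opening and the grip force at its end, in the units of the state.
- observe(): the state, without advancing time (a new reading comes with each control period).
- read_camera(name): name is "scene" or "top" or "wrist"; returns a dict with "img" (400x640x3 uint8, red, green, blue), "depth" (400x640 float32, m along the optical axis (not along the pixel's ray), 0 where there is no reading), "fx", "fy", "cx", "cy" (pixels), "world_from_camera" (4x4, takes a point from camera to world coordinates). Camera axes: x right, y up, looking along -z (the intrinsics and any distortion apply to the point x, -y, -z); pixel columns grow to the right and rows downward; lengths in m; the calibration is good to about 2 mm. A picture is of the moment at which its call begins.
- hand_in(): hands the job in; it is judged then, once.
The state is a dict: "time": time; "qpos": joint angles; "qvel": joint speeds; "joint_efforts": joint torques, N m; "tool_pos": TCP position; "tool_rot": TCP orientation; "contact_force": force on the tool from outside, world axes, zero at the start; "torque": the same for the moment, N m; "opening": finger opening in m; "grip_force": force on a finger pad.
Only numpy, scipy, OpenCV 4.12 (cv2) and the standard library are available. Lean on these libraries where they do the work, as an engineer would, in place of code of your own. Each camera call takes 0.05 s, during which the arm holds its last target. There are 200 camera calls.

## Working session

There is one attempt and no reset: what is moved stays moved. The work goes in short steps, Python scripts to look and compute and a tool call to move; the robot and the scene stay as the last step left them, time stands still between calls to the robot, and variables do not carry over. Pictures are saved under pics/ and viewed, at most 10 in all, crops included, and the job is handed in when it is done.

Besides the shell and the picture viewer there is one more tool, called after ">>>" as name(argument=value, ...) on one line, values as JSON. arm_command: Moves the arm, as the interface text tells. Its arguments: {"type":"object","properties":{"xyz":{"type":"array","items":{"type":"array","items":{"type":"number"}}},"spin":{"type":"array","items":{"type":"number"}},"jaw":{"type":"number"},"squeeze":{"type":"number"}},"required":["xyz","spin"]}

```bash
ls; mkdir -p pics
cat > h.py <<'E'
from cell import *
import numpy as np, cv2
def cam(n):
    c=read_camera(n); d=c["depth"]; v,u=np.mgrid[0:400,0:640]
    P=np.stack([(u-c["cx"])/c["fx"]*d,-(v-c["cy"])/c["fy"]*d,-d],-1)
    T=np.array(c["world_from_camera"]); W=P@T[:3,:3].T+T[:3,3]; W[d==0]=np.nan
    return c,W
def save(n,img): cv2.imwrite(f"pics/{n}.png",img[...,::-1])
E
python3 - <<'E'
from h import *
s=observe(); print({k:np.round(v,3) for k,v in s.items()})
for n in("top","scene"):
    c,W=cam(n); save(n+"0",c["img"]); np.save(n+"0.npy",W); print(n,c["fx"],[k for k in c],np.round(c["world_from_camera"],3))
E
```

```text
pics
{'time': np.float64(0.0), 'qpos': array([ 1.067,  0.343,  1.525, -0.   ,  1.275, -0.146]), 'qvel': array([-0.001,  0.001,  0.001, -0.001,  0.001, -0.001]), 'joint_efforts': array([  0.   , -43.125, -24.421,   0.072,   0.056,  -0.   ]), 'tool_pos': array([0.184, 0.492, 0.404]), 'tool_rot': array([-3.14 , -0.   ,  2.784]), 'contact_force': array([-1.008,  0.423, -0.673]), 'torque': array([-0.001,  0.039, -0.094]), 'grip_force': np.float64(0.0), 'opening': np.float64(0.092)}
top 458.02580347726087 ['img', 'depth', 'fx', 'fy', 'cx', 'cy', 'world_from_camera'] [[ 0.026  0.984 -0.177  0.309]
 [-1.     0.025 -0.01  -0.022]
 [-0.006  0.177  0.984  1.411]
 [ 0.     0.     0.     1.   ]]
scene 493.64854125772797 ['img', 'depth', 'fx', 'fy', 'cx', 'cy', 'world_from_camera'] [[ 0.607  0.41  -0.681 -0.686]
 [-0.795  0.3   -0.527 -0.948]
 [-0.012  0.861  0.508  0.99 ]
 [ 0.     0.     0.     1.   ]]
```

View pics/top0.png

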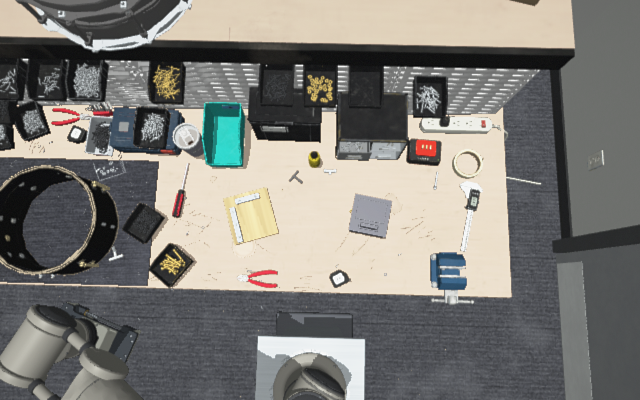

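View pics/scene0.png

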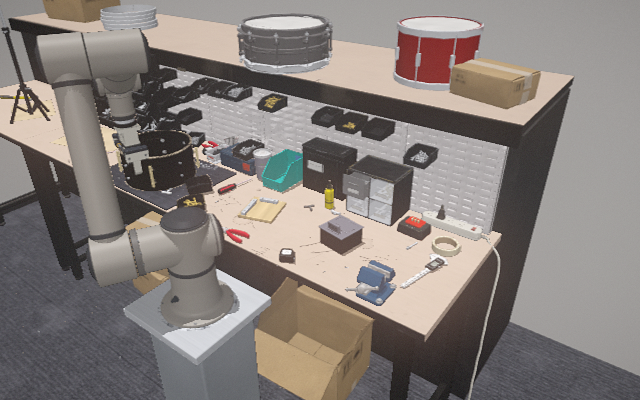

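The top picture shows the lid at about (371,216) with its bar near (366,227), and the jig at (250,216) with its fences on the left and far sides. The lug is at (330,171), the key at (296,177), the rod at (435,178) and the caliper at (470,215). The scene picture agrees with this.

```bash
cat > m.py <<'E'
from h import *
W=np.load("top0.npy"); 
def box(mask,name):
    p=W[mask]; r=cv2.minAreaRect((p[:,:2]*1000).astype(np.float32)); print(name,len(p),"z",np.median(p[:,2]).round(4),"rect",np.round(r[0],1),np.round(r[1],1),round(r[2],1)); return r
v,u=np.mgrid[0:400,0:640]; Z=W[...,2]
R=(u>340)&(u<400)&(v>185)&(v<245)
box(R&(Z>.055)&(Z<.078),"plate"); box(R&(Z>.085)&(Z<.105),"bar")
J=(u>215)&(u<288)&(v>178)&(v<252)
box(J&(Z>.008)&(Z<.017),"base"); 
m=J&(Z>.019)&(Z<.03); box(m,"fences")
n,l,st,ce=cv2.connectedComponentsWithStats(m.astype(np.uint8))
for i in range(1,n):
    if st[i,4]>20: box(l==i,f"f{i}{ce[i].round()}")
for nm,(a,b) in dict(lug=(330,171),key=(296,177),rod=(435,178),cal=(470,215),bottle=(314,158),pliers=(262,280),tape=(339,279),bin=(372,130),sdr=(180,200),teal=(223,135),vise=(449,270),bin1=(285,120)).items(): print(nm,W[b,a].round(3))
print(Z[210:225,300:330].mean(), W[150,370].round(3),W[160,370].round(3))
E
python3 m.py
```

```text
plate 1327 z 0.0674 rect [ 511.6 -167.4] [112.2 112.2] 80.0
bar 68 z 0.0943 rect [ 475.7 -161.1] [50.2 10.3] 79.7
base 1611 z 0.0122 rect [510.2 191.7] [220.8 209.6] 89.8
fences 329 z 0.0242 rect [507.4 190.7] [132.2 128.5] 20.2
f1[247. 198.] 127 z 0.0246 rect [559.9 207.2] [18.  74.8] 16.3
f8[236. 224.] 183 z 0.0243 rect [477.9 237.8] [110.   18.4] 16.7
lug [ 0.655 -0.047  0.014]
key [0.635 0.059 0.006]
rod [ 0.644 -0.379  0.001]
cal [ 0.527 -0.482  0.008]
bottle [0.673 0.003 0.095]
pliers [ 0.313  0.152 -0.004]
tape [ 0.322 -0.081  0.03 ]
bin [ 0.736 -0.16   0.177]
sdr [0.549 0.413 0.025]
teal [0.768 0.298 0.003]
vise [ 0.356 -0.399  0.06 ]
bin1 [0.753 0.084 0.195]
nan [ 0.704 -0.164  0.089] [ 0.698 -0.174 -0.003]
```

>>> arm_command(xyz=[[29,-20,0],[30,-21,0],[29,-20,0],[30,-21,0],[29,-20,0],[30,-21,0],[29,-20,0],[30,-21,0],[7,-41,0],[7,-41,0],[7,-41,0],[7,-41,0],[7,-41,0],[7,-41,0],[7,-41,0],[7,-41,0],[0,-40,-20],[0,-40,-20],[0,-40,-20],[0,-40,-20]], spin=[1.3,1.3,1.3,1.3,1.3,1.3,1.3,1.4,0,0,0,0,0,0,0,0,0,0,0,0], jaw=1, squeeze=3)

```text
time: 2.1
tool_pos: [0.4754, -0.1618, 0.3238]
tool_rot: [3.141, -0.0, 2.967]
contact_force: [0.9, 0.0, 0.0]
opening: 0.0919
grip_force: 0.0
```

>>> arm_command(xyz=[[0,0,0],[0,0,0],[0,0,0]], spin=[0,0,0])

```text
time: 2.4
tool_pos: [0.4759, -0.1594, 0.3251]
tool_rot: [3.141, 0.0, 2.968]
contact_force: [-0.4, -0.2, -0.6]
opening: 0.0919
grip_force: 0.0
```

>>> arm_command(xyz=[[0,-1,-16],[0,0,-16],[0,0,-16],[0,0,-15],[0,0,0]], spin=[0,0,0,0,0])

```text
time: 2.9
tool_pos: [0.4756, -0.1596, 0.261]
tool_rot: [3.141, -0.002, 2.969]
contact_force: [-1.2, -0.3, -0.2]
opening: 0.0921
grip_force: 0.0
```

>>> arm_command(xyz=[[0,0,0],[0,0,0],[0,0,0],[0,0,0],[0,0,0],[0,0,0],[0,0,0],[0,0,0],[0,0,0],[0,0,0]], spin=[0,0,0,0,0,0,0,0,0,0], jaw=-1, squeeze=3)

```text
time: 3.9
tool_pos: [0.4759, -0.1613, 0.2619]
tool_rot: [3.142, 0.0, 2.967]
contact_force: [-1.2, 0.2, 3.2]
opening: 0.0498
grip_force: 3.0
```

>>> arm_command(xyz=[[0.8,-0.1,2.7],[0.9,-0.2,2.7],[1.0,-0.2,2.7],[1.1,-0.2,2.6],[1.2,-0.2,2.6],[1.2,-0.2,2.6],[1.3,-0.2,2.6],[1.4,-0.2,2.6],[1.5,-0.3,2.5],[1.5,-0.3,2.5],[0,0,0],[0,0,0]], spin=[0,0,0,0,0,0,0,0,0,0,0,0])

```text
time: 5.1
tool_pos: [0.4878, -0.1633, 0.2879]
tool_rot: [3.142, 0.0, 2.967]
contact_force: [-0.4, -1.2, -0.4]
opening: 0.05
grip_force: 3.0
```

```bash
cat > lid.py <<'E'
import sys
from h import *
name=sys.argv[1]; c,W=cam("scene"); np.save("scene_l.npy",W); save(name,c["img"])
hsv=cv2.cvtColor(c["img"],cv2.COLOR_RGB2HSV)
save(name+"c",cv2.resize(c["img"][180:290,260:420],(800,550),interpolation=cv2.INTER_CUBIC))
E
python3 lid.py s1
```

```text
(no output)
```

View pics/s1c.png

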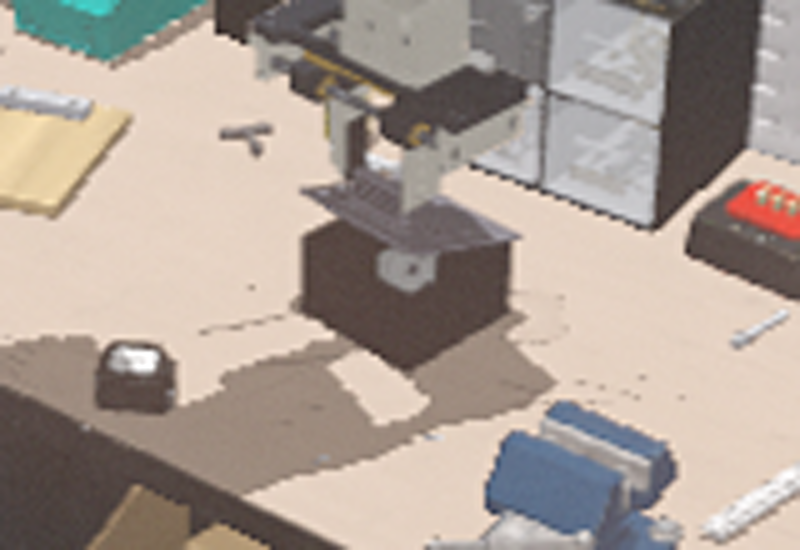

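The crop shows the lid's front raised off the tub, with its back corner at crop (520,237) still near the rim. I'll check the angle by fitting a plane to the depth.

```bash
cat > fit.py <<'E'
from h import *
# plane fit of lid from scene depth: grey pixels in the given uv box
import sys
W=np.load("scene_l.npy"); u0,u1,v0,v1=map(int,sys.argv[1:5])
P=W[v0:v1,u0:u1].reshape(-1,3); P=P[np.isfinite(P[:,0])&(P[:,2]<.12)&(P[:,2]>float(sys.argv[5]))]
best=None; r=np.random.default_rng(0)
for _ in range(800):
    a=P[r.choice(len(P),3,False)]; n=np.cross(a[1]-a[0],a[2]-a[0]); n/=np.linalg.norm(n)+1e-12
    if abs(n[2])<.6: continue
    i=abs((P-a[0])@n)<.002
    if best is None or i.sum()>best.sum(): best=i
Q=P[best]; n=np.linalg.svd(Q-Q.mean(0))[2][2]; n*=np.sign(n[2])
print(len(P),best.sum(),"n",n.round(3),"tilt",np.arccos(n[2]).round(3),"min",Q.min(0).round(3),"max",Q.max(0).round(3))
E
python3 fit.py 318 366 214 232 .055
```

```text
429 207 n [ 0.295 -0.048  0.954] tilt 0.303 min [ 0.448 -0.236  0.062] max [ 0.57  -0.107  0.1  ]
```

The tilt is 0.303 rad, and the back edge is on the rim. Next I grip harder and lift the lid off.

>>> arm_command(xyz=[[0,0,0],[0,0,0],[0,0,0],[0,0,0],[0,0,4],[0,0,8],[0,0,12],[0,0,16],[0,0,16],[0,0,16],[0,0,12],[0,0,4],[0,0,0],[0,0,0]], spin=[0,0,0,0,0,0,0,0,0,0,0,0,0,0], squeeze=50)

```text
time: 6.55
tool_pos: [0.4876, -0.1633, 0.3753]
tool_rot: [3.141, -0.001, 2.967]
contact_force: [0.1, -0.1, -0.8]
opening: 0.0489
grip_force: 50.0
```

```bash
python3 lid.py s2; sed -i 's/<.12)/<.2)/' fit.py; python3 fit.py 305 385 180 235 .1
python3 - <<'E'
from h import *
c,W=cam("top"); np.save("t.npy",W); save("t2",c["img"])
E
```

```text
803 232 n [ 0.303 -0.049  0.952] tilt 0.313 min [ 0.449 -0.233  0.104] max [ 0.706 -0.107  0.189]
```

View pics/s2c.png

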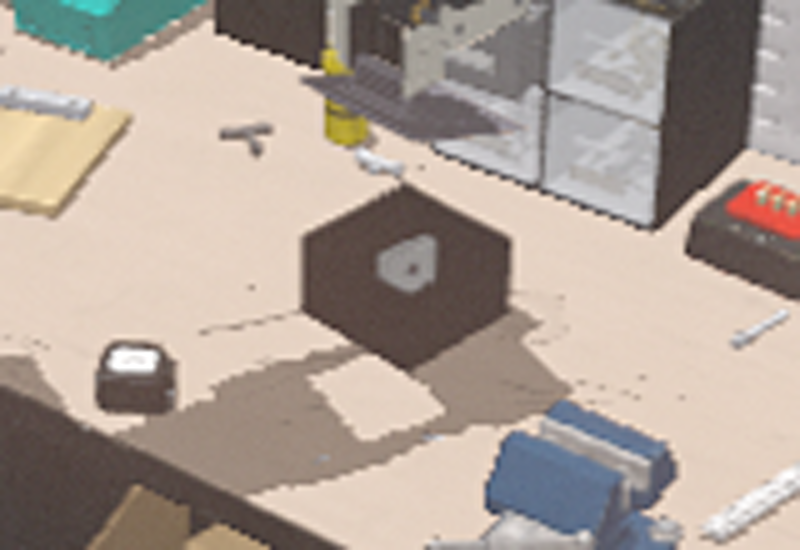

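The lid is held at a tilt of 0.31 rad and is clear of the tub. I'll carry it to the free bench between tub and jig.

>>> arm_command(xyz=[[-2,12,0],[-4,24,0],[-4,24,0],[-4,24,0],[-4,24,0],[-4,24,0],[-4,24,-10],[-3,21,-15],[0,0,-20],[0,0,-20],[0,0,-20],[0,0,-20],[0,0,-15],[0,0,-10],[0,0,-6],[0,0,-3],[0,0,0],[0,0,0]], spin=[0,0,0,0,0,0,0,0,0,0,0,0,0,0,0,0,0,0])

```text
time: 8.45
tool_pos: [0.4589, 0.0137, 0.2373]
tool_rot: [3.141, 0.001, 2.967]
contact_force: [0.1, -1.2, -0.7]
opening: 0.0491
grip_force: 50.0
```

>>> arm_command(xyz=[[0,0,-1],[0,0,-1],[0,0,-1],[0,0,-1],[0,0,-1],[0,0,0]], spin=[0,0,0,0,0,0], squeeze=20)

```text
time: 9.05
tool_pos: [0.4587, 0.0137, 0.2317]
tool_rot: [3.142, -0.0, 2.967]
contact_force: [0.2, 1.3, 0.2]
opening: 0.0497
grip_force: 20.0
```

>>> arm_command(xyz=[[0,0,0],[0,0,0],[-1.5,0.3,-2.5],[-1.5,0.3,-2.5],[-1.4,0.3,-2.6],[-1.4,0.2,-2.6],[-1.3,0.2,-2.6],[-1.3,0.2,-2.6],[-1.2,0.2,-2.7],[-1.1,0.2,-2.7],[-1.0,0.2,-2.7],[-0.9,0.2,-2.7],[0,0,0],[0,0,0]], spin=[0,0,0,0,0,0,0,0,0,0,0,0,0,0], squeeze=4)

```text
time: 10.45
tool_pos: [0.4462, 0.0159, 0.2056]
tool_rot: [3.141, 0.0, 2.967]
contact_force: [0.2, 0.3, -0.8]
opening: 0.0498
grip_force: 4.0
```

```bash
python3 lid.py s3
python3 - <<'E'
from h import *
c,W=cam("top"); np.save("t.npy",W); save("t3",c["img"])
sw=np.load("scene_l.npy"); m=(abs(sw[...,0]-.50)<.05)&(abs(sw[...,1])<.08)&(sw[...,2]>-.01)&(sw[...,2]<.06); p=sw[m]
m=(p[:,2]>.006); q=p[m]; 
import sys; r=np.random.default_rng(0); best=0
for _ in range(500):
    a=q[r.choice(len(q),3,False)]; n=np.cross(a[1]-a[0],a[2]-a[0]); n/=np.linalg.norm(n)+1e-12
    i=abs((q-a[0])@n)<.002
    if i.sum()>best and abs(n[2])>.7: best=i.sum(); bi=i; N=n
print(len(q),best,N,q[bi].mean(0))
E
```

```text
217 138 [-0.00132242 -0.00524637  0.99998536] [ 0.49243266 -0.01429187  0.00845224]
```

The lid is flat on the bench. I'll release it and retreat.

>>> arm_command(xyz=[[0,0,0],[0,0,0],[0,0,0],[0,0,0],[0,0,0],[0,0,0],[0,0,10],[0,0,20],[0,0,30],[0,0,40],[0,0,40],[0,0,20],[0,0,0]], spin=[0,0,0,0,0,0,0,0,0,0,0,0,0], jaw=1)

```text
time: 11.85
tool_pos: [0.4465, 0.016, 0.3693]
tool_rot: [3.141, 0.007, 2.967]
contact_force: [0.3, 0.2, -0.9]
opening: 0.0919
grip_force: 0.0
```

```bash
cat > br.py <<'E'
from h import *
W=[];
for n in("top",):
    c,w=cam(n); W.append(w[np.isfinite(w[...,0])]); save("t4",cv2.resize(c["img"][180:255,220:420],(800,300),interpolation=cv2.INTER_CUBIC)); np.save("t4.npy",w)
p=W[0]
a=np.deg2rad(-10); d=(p[:,:2]-[.5116,-.1674])@np.array([[np.cos(a),-np.sin(a)],[np.sin(a),np.cos(a)]])
rim=(abs(p[:,2]-.062)<.006)&(abs(d).max(1)>.046)&(abs(d).max(1)<.06)
print("rim",cv2.minAreaRect((p[rim][:,:2]*1000).astype(np.float32)))
ins=abs(d).max(1)<.044; q=p[ins]; print(np.histogram(q[:,2],bins=np.arange(-.01,.08,.006)))
for lo,hi in((.052,.07),(.010,.024)):
    m=q[(q[:,2]>lo)&(q[:,2]<hi)]; print(len(m),np.median(m[:,2]) if len(m) else 0, cv2.minAreaRect((m[:,:2]*1000).astype(np.float32)) if len(m)>3 else "")
m=(abs(p[:,0]-.48)<.08)&(abs(p[:,1]-.01)<.085)&(p[:,2]>.005)&(p[:,2]<.015); print("lid",cv2.minAreaRect((p[m][:,:2]*1000).astype(np.float32)),np.median(p[m][:,2]))
E
python3 br.py
```

```text
rim ((512.1814575195312, -168.21768188476562), (104.03668212890625, 105.39310455322266), 80.13385009765625)
(array([  2,  95, 314,  77, 129,  61,   5,   1,   4,   3,   4,  37,  24,
         0]), array([-0.01 , -0.004,  0.002,  0.008,  0.014,  0.02 ,  0.026,  0.032,
        0.038,  0.044,  0.05 ,  0.056,  0.062,  0.068,  0.074]))
64 0.06053597610986994 ((505.5855407714844, -173.03799438476562), (11.983370780944824, 44.15582275390625), 74.6208724975586)
220 0.01787236909382406 ((513.0148315429688, -164.556640625), (82.96048736572266, 83.62974548339844), 78.01301574707031)
lid ((467.6808166503906, 23.738487243652344), (151.20497131347656, 149.4512481689453), 11.821584701538086) 0.009718205285875303
```

View pics/t4.png

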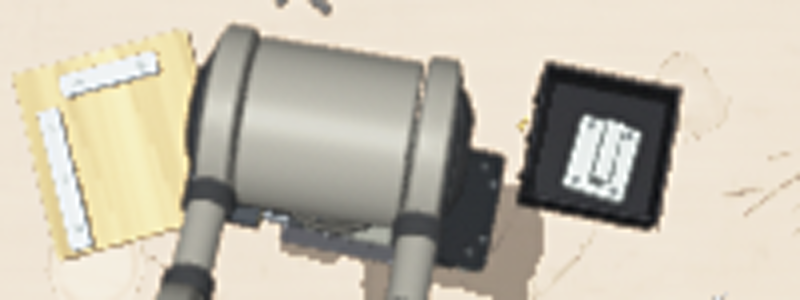

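The tub is open. The bracket's web centre is at (505.6, -173.0) with its axis at -15.4°, in the crop near (603,155).

>>> arm_command(xyz=[[5.9,-18.9,-7],[5.9,-18.9,-7],[5.9,-18.9,-7],[5.9,-18.9,-7],[5.9,-18.9,-7],[5.9,-18.9,-7],[5.9,-18.9,-7],[5.9,-18.9,-7],[5.9,-18.9,-7],[5.9,-18.9,-7],[0,0,0],[0,0,0]], spin=[-0.6,-0.6,-0.6,-0.6,-0.6,-0.6,-0.6,-0.6,-0.6,0,0,0], jaw=-0.1)

```text
time: 13.1
tool_pos: [0.505, -0.1733, 0.295]
tool_rot: [3.141, -0.002, 2.872]
contact_force: [0.3, 0.3, -0.6]
opening: 0.0413
grip_force: 0.0
```

Run:
```python
from h import *
s=observe(); print(s["qpos"].round(3),s["tool_pos"].round(4),np.rad2deg(s["tool_rot"]).round(2),s["opening"])
c,W=cam("scene"); p=W[np.isfinite(W[...,0])]
m=(abs(p[:,0]-.48)<.08)&(abs(p[:,1]-.01)<.085)&(p[:,2]>.006)&(p[:,2]<.015); print("lid",m.sum(),cv2.minAreaRect((p[m][:,:2]*1000).astype(np.float32)),np.median(p[m][:,2]))
```

```text
[-0.474  0.471  1.652  0.     1.02  -1.776] [ 0.505  -0.1733  0.295 ] [ 1.7996e+02 -9.0000e-02  1.6455e+02] 0.041341520367872725
lid 400 ((476.7586975097656, 6.347949981689453), (115.96559143066406, 115.4459228515625), 82.4580078125) 0.009613175032544496
```

>>> arm_command(xyz=[[0,0,-15],[0,0,-18],[0,0,-18],[0,0,-18],[0,0,-14],[0,0,-9],[0,0,0]], spin=[0,0,0,0,0,0,0])

```text
time: 13.85
tool_pos: [0.5048, -0.1724, 0.203]
tool_rot: [3.141, -0.002, 2.874]
contact_force: [1.2, 0.3, 1.3]
opening: 0.0415
grip_force: 0.0
```

>>> arm_command(xyz=[[0,0,0],[0,0,0],[0,0,0],[0,0,0],[0,0,0],[0,0,0],[0,0,0],[0,0,0]], spin=[0,0,0,0,0,0,0,0], jaw=-1, squeeze=45)

```text
time: 14.65
tool_pos: [0.5053, -0.173, 0.2041]
tool_rot: [3.142, 0.001, 2.873]
contact_force: [-0.8, 1.4, 5.2]
opening: 0.0121
grip_force: 45.0
```

>>> arm_command(xyz=[[0,0,6],[0,0,12],[0,0,18],[0,0,18],[0,0,18],[0,0,16],[0,0,12],[0,0,0],[0,0,0]], spin=[0,0,0,0,0,0,0,0,0])

```text
time: 15.55
tool_pos: [0.5049, -0.173, 0.3035]
tool_rot: [3.141, -0.0, 2.873]
contact_force: [-0.9, -0.5, -2.7]
opening: 0.0115
grip_force: 45.0
```

>>> arm_command(xyz=[[0,12,0],[0,24,0],[0,24,0],[0,24,0],[0,24,0],[0,24,0],[1,24,0],[1,24,0],[1,24,0],[1,24,0],[1,24,0],[1,24,0],[0,24,0],[0,24,0],[0,24,0],[0,16,0],[0,12,0],[0,0,0],[0,0,0]], spin=[2,2,2,2,2,2,2,2,2,2,2,2,2,2,2,2,0,0,0])

```text
time: 17.45
tool_pos: [0.511, 0.2027, 0.3034]
tool_rot: [-3.141, -0.001, -2.852]
contact_force: [0.6, 0.5, -2.5]
opening: 0.0117
grip_force: 45.0
```

Run:
```python
from h import *
s=observe(); print(s["qpos"].round(3),s["tool_pos"].round(4),np.rad2deg(s["tool_rot"]).round(2),s["opening"],s["contact_force"].round(1))
c,W=cam("scene"); save("s5c",cv2.resize(c["img"][160:250,210:350],(800,514),interpolation=cv2.INTER_CUBIC))
```

```text
[ 0.238  0.487  1.598 -0.     1.058 -1.622] [0.511  0.2027 0.3034] [-1.7998e+02 -4.0000e-02 -1.6340e+02] 0.011684947314378205 [ 0.6  0.5 -2.5]
```

View pics/s5c.png

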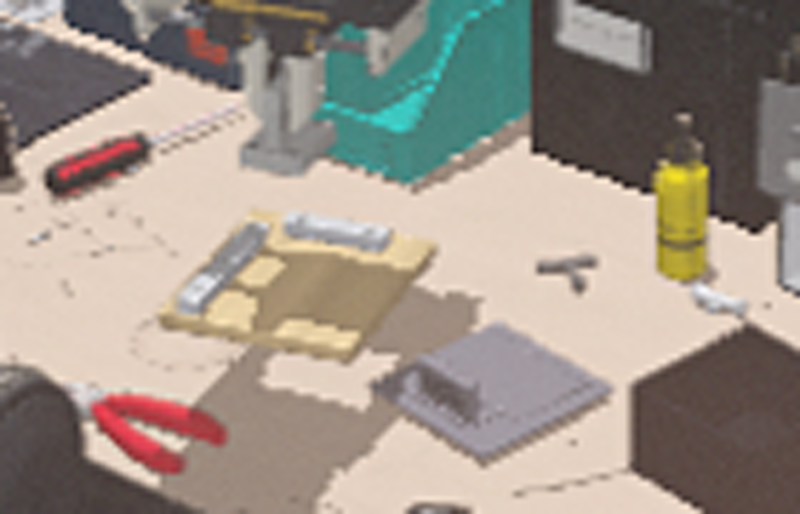

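The bracket hangs upright above the jig, and the lid lies flat with the small parts untouched. Lowering now.

>>> arm_command(xyz=[[0,0,-10],[0,0,-16],[0,0,-16],[0,0,-16],[0,0,-14],[0,0,-10],[0,0,-5],[0,0,-2],[0,0,0]], spin=[0,0,0,0,0,0,0,0,0])

```text
time: 18.4
tool_pos: [0.5113, 0.2028, 0.2147]
tool_rot: [3.142, 0.0, -2.852]
contact_force: [-0.7, -0.4, -3.3]
opening: 0.0119
grip_force: 45.0
```

>>> arm_command(xyz=[[0,0,-1],[0,0,-1],[0,0,-0.5],[0,0,0],[0,0,0]], spin=[0,0,0,0,0])

```text
time: 18.9
tool_pos: [0.5112, 0.203, 0.2123]
tool_rot: [3.142, 0.0, -2.852]
contact_force: [0.6, -0.2, -2.3]
opening: 0.0117
grip_force: 45.0
```

>>> arm_command(xyz=[[0,0,-0.5],[0,0,-0.3],[0,0,0],[0,0,0]], spin=[0,0,0,0])

```text
time: 19.3
tool_pos: [0.5111, 0.203, 0.2121]
tool_rot: [3.142, 0.001, -2.852]
contact_force: [-2.6, -2.1, 4.4]
opening: 0.012
grip_force: 45.0
```

>>> arm_command(xyz=[[0,0,0.4],[1,1.9,0],[1,1.9,0],[1,1.9,0],[1,1.8,0],[1,1.8,0],[1,1.8,0],[0,0,0],[0,0,0]], spin=[0,0,0,0,0,0,0,0,0])

```text
time: 20.2
tool_pos: [0.5175, 0.2142, 0.2121]
tool_rot: [-3.141, 0.001, -2.852]
contact_force: [-2.4, -2.4, 5.0]
opening: 0.0115
grip_force: 45.0
```

>>> arm_command(xyz=[[-0.2,0.5,0.2],[-0.1,0.5,0],[-0.2,0.5,0],[-0.1,0.5,0],[0,0,0],[0,0,0]], spin=[0,0,0,0,0,0])

```text
time: 20.8
tool_pos: [0.5168, 0.2161, 0.2121]
tool_rot: [3.142, 0.001, -2.852]
contact_force: [2.6, -2.6, 3.4]
opening: 0.0118
grip_force: 45.0
```

```bash
cat > f.py <<'E'
from h import *
a=np.deg2rad(16.5); ex=np.array([np.cos(a),np.sin(a),0]); ey=np.array([-np.sin(a),np.cos(a),0]); O=np.array([.5077,.1966,0])
s=observe(); f=s["contact_force"]; print("fx,fy,fz",(f@ex).round(1),(f@ey).round(1),f[2].round(1),"torque",s["torque"].round(2),"jig xy",((s["tool_pos"]-O)@ex).round(4),((s["tool_pos"]-O)@ey).round(4),s["tool_pos"].round(4),np.rad2deg(s["tool_rot"]).round(2))
E
python3 f.py
```

```text
fx,fy,fz 1.8 -3.2 3.4 torque [-0.37 -0.4   0.01] jig xy 0.0143 0.0161 [0.5168 0.2161 0.2121] [ 1.800e+02  6.000e-02 -1.634e+02]
```

>>> arm_command(xyz=[[-0.1,0.3,0],[-0.1,0.3,0],[0,0,0]], spin=[0,0,0])

```text
time: 21.1
tool_pos: [0.5165, 0.2167, 0.2121]
tool_rot: [3.142, 0.001, -2.852]
contact_force: [2.3, -2.8, 5.2]
opening: 0.0118
grip_force: 45.0
```

>>> arm_command(xyz=[[-0.1,0.3,0],[-0.1,0.3,0],[0,0,0]], spin=[0,0,0])

```text
time: 21.4
tool_pos: [0.5162, 0.2172, 0.2121]
tool_rot: [-3.142, 0.0, -2.852]
contact_force: [1.2, -3.3, 5.4]
opening: 0.0118
grip_force: 45.0
```

>>> arm_command(xyz=[[-0.1,0.3,0],[-0.1,0.3,0],[0,0,0]], spin=[0,0,0])

```text
time: 21.7
tool_pos: [0.516, 0.2177, 0.2121]
tool_rot: [-3.141, 0.0, -2.852]
contact_force: [2.1, -4.4, 5.8]
opening: 0.0114
grip_force: 45.0
```

```bash
python3 f.py
```

```text
fx,fy,fz 0.8 -4.8 5.8 torque [-0.67 -0.4  -0.01] jig xy 0.014 0.0179 [0.516  0.2177 0.2121] [-1.7998e+02  1.0000e-02 -1.6339e+02]
```

>>> arm_command(xyz=[[-0.2,0.5,0],[0,0,0],[0,0,0]], spin=[0,0,0])

```text
time: 22.0
tool_pos: [0.516, 0.2179, 0.2121]
tool_rot: [-3.141, 0.0, -2.852]
contact_force: [2.7, -5.8, 5.5]
opening: 0.0119
grip_force: 45.0
```

>>> arm_command(xyz=[[-0.1,0.5,0],[0,0,0],[0,0,0]], spin=[0,0,0])

```text
time: 22.3
tool_pos: [0.516, 0.2181, 0.2121]
tool_rot: [-3.14, 0.0, -2.851]
contact_force: [2.6, -8.5, 5.4]
opening: 0.0116
grip_force: 45.0
```

```bash
python3 f.py
```

```text
fx,fy,fz 0.1 -8.9 5.4 torque [-1.39 -0.55  0.12] jig xy 0.014 0.0182 [0.516  0.2181 0.2121] [-1.7991e+02  1.0000e-02 -1.6337e+02]
```

>>> arm_command(xyz=[[0.5,0.1,0],[0.5,0.2,0],[0.5,0.1,0],[0,0,0]], spin=[0,0,0,0])

```text
time: 22.7
tool_pos: [0.5166, 0.2182, 0.2122]
tool_rot: [-3.14, -0.003, -2.851]
contact_force: [-1.3, -10.0, 10.5]
opening: 0.0117
grip_force: 45.0
```

>>> arm_command(xyz=[[0.5,0.1,0],[0.5,0.2,0],[0,0,0]], spin=[0,0,0])

```text
time: 23.0
tool_pos: [0.517, 0.2184, 0.2122]
tool_rot: [-3.14, -0.005, -2.851]
contact_force: [-5.0, -10.8, 13.4]
opening: 0.0114
grip_force: 45.0
```

```bash
python3 f.py
```

```text
fx,fy,fz -7.8 -8.9 13.4 torque [-1.76  0.65  0.1 ] jig xy 0.0151 0.0183 [0.517  0.2184 0.2122] [-179.9    -0.29 -163.35]
```

>>> arm_command(xyz=[[0,0,0.6],[0,0,0],[0.5,0.1,0],[0.5,0.2,0],[0,0,0],[0,0,0]], spin=[0,0,0,0,0,0])

```text
time: 23.6
tool_pos: [0.5176, 0.2186, 0.2122]
tool_rot: [-3.14, -0.007, -2.851]
contact_force: [-5.3, -10.6, 10.2]
opening: 0.0116
grip_force: 45.0
```

```bash
python3 f.py
python3 - <<'E'
from h import *
c,W=cam("wrist"); np.save("w.npy",W); save("w1",c["img"])
c,W=cam("scene"); np.save("s.npy",W)
E
```

```text
fx,fy,fz -8.1 -8.6 10.2 torque [-1.78  0.86  0.22] jig xy 0.0157 0.0183 [0.5176 0.2186 0.2122] [-179.9    -0.39 -163.34]
```

View pics/w1.png

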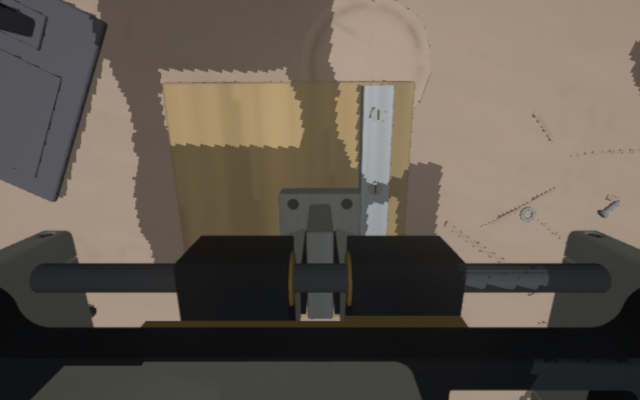

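The wrist picture shows the foot lying against the long fence at about (360,215), with the foot's near edge at row 188 and the base's near edge at row 83. I'll measure that distance, which should be 64 mm when the bracket is home.

Run:
```python
from h import *
a=np.deg2rad(16.6); ex=np.array([np.cos(a),np.sin(a)]); ey=np.array([-ex[1],ex[0]])
W=np.load("w.npy"); 
J=W[...,:2]@np.stack([ex,ey],1); Z=W[...,2]
# along columns: base near edge, fence near end, foot near edge
for nm,cols,lo,hi,r in(("base",range(190,340,10),.008,.016,(60,180)),("foot",range(288,354,6),.022,.030,(150,230)),("fence",range(365,390,4),.02,.028,(60,230))):
    e=[]; 
    for u in cols:
        v=np.arange(*r); k=v[(Z[v,u]>lo)&(Z[v,u]<hi)]
        if len(k): e.append(J[k[0],u,0])
    print(nm,len(e),np.median(e).round(4),np.std(e).round(4))
v=range(195,230,5)
for nm,lo,hi,c in(("footR",.022,.03,(330,362)),("fenceL",.02,.028,(355,392))):
    print(nm,[ (J[r,[u for u in range(*c)],1][(Z[r,c[0]:c[1]]>lo)&(Z[r,c[0]:c[1]]<hi)]).min().round(4) for r in v], [ (J[r,[u for u in range(*c)],1][(Z[r,c[0]:c[1]]>lo)&(Z[r,c[0]:c[1]]<hi)]).max().round(4) for r in v])
print(np.nanmedian(Z[200:225,285:300]),np.nanmedian(Z[120:200,370:380]))
```

```text
base 15 0.4687 0.0002
foot 11 0.5281 0.0002
fence 7 0.4712 0.0
footR [np.float64(0.0665), np.float64(0.0666), np.float64(0.0666), np.float64(0.0672), np.float64(0.0673), np.float64(0.0678), np.float64(0.0684)] [np.float64(0.0841), np.float64(0.0842), np.float64(0.0843), np.float64(0.0845), np.float64(0.0843), np.float64(0.0846), np.float64(0.0847)]
fenceL [np.float64(0.0804), np.float64(0.0805), np.float64(0.0806), np.float64(0.0808), np.float64(0.0807), np.float64(0.0809), np.float64(0.081)] [np.float64(0.0989), np.float64(0.0988), np.float64(0.0989), np.float64(0.0992), np.float64(0.099), np.float64(0.099), np.float64(0.0992)]
0.02655060768509207 0.024286464225120985
```

The distance is 59.4 mm, so the bracket is still about 4.6 mm short of the short fence, and the resistance is friction. I'll ease off the y and z load, slide it on, then press again.

>>> arm_command(xyz=[[0.3,-1,0.6],[0,0,0.4],[0.5,0.1,0],[0.5,0.2,0],[0,0,0],[0,0,0]], spin=[0,0,0,0,0,0])

```text
time: 24.3
tool_pos: [0.5204, 0.2191, 0.2131]
tool_rot: [-3.141, -0.001, -2.852]
contact_force: [-0.2, -4.9, -4.0]
opening: 0.0117
grip_force: 45.0
```

```bash
python3 f.py
```

```text
fx,fy,fz -1.6 -4.7 -4.0 torque [-0.94  0.01  0.1 ] jig xy 0.0185 0.018 [0.5204 0.2191 0.2131] [-1.7999e+02 -4.0000e-02 -1.6339e+02]
```

>>> arm_command(xyz=[[0.5,0.1,0],[0.5,0.2,0],[0,0,0]], spin=[0,0,0])

```text
time: 24.6
tool_pos: [0.5208, 0.2192, 0.2131]
tool_rot: [-3.141, -0.003, -2.852]
contact_force: [-2.3, -4.5, -2.9]
opening: 0.012
grip_force: 45.0
```

```bash
python3 f.py
cat > g.py <<'E'
from h import *
a=np.deg2rad(16.6); ex=np.array([np.cos(a),np.sin(a)])
c,W=cam("wrist"); X=W[...,:2]@ex; Z=W[...,2]
def e(cols,lo,hi,r):
    o=[]
    for u in cols:
        v=np.arange(*r); k=v[(Z[v,u]>lo)&(Z[v,u]<hi)]
        if len(k): o.append(X[k[0],u])
    return np.median(o)
b=e(range(190,340,10),.008,.016,(40,180)); f=e(range(288,354,6),.022,.031,(150,230))
print("bracket x in jig (home 17):",((f-b)*1000-47).round(2),"foot top z (home 26.x)",np.nanmedian(Z[200:225,285:300])*1000)
E
python3 g.py
```

```text
fx,fy,fz -3.5 -3.6 -2.9 torque [-1.11  0.54  0.21] jig xy 0.019 0.018 [0.5208 0.2192 0.2131] [-1.7999e+02 -1.6000e-01 -1.6338e+02]
bracket x in jig (home 17): 16.47 foot top z (home 26.x) 27.28164982575705
```

>>> arm_command(xyz=[[0,0,-0.4],[0,0,-0.3],[0.5,0.1,0],[0.5,0.2,0],[0,0,0],[0,0,0]], spin=[0,0,0,0,0,0])

```text
time: 25.25
tool_pos: [0.5212, 0.2194, 0.2127]
tool_rot: [-3.141, -0.005, -2.851]
contact_force: [-6.5, -7.5, 2.6]
opening: 0.0117
grip_force: 45.0
```

```bash
python3 f.py; python3 g.py
```

```text
fx,fy,fz -8.4 -5.3 2.6 torque [-1.27  1.22  0.3 ] jig xy 0.0195 0.018 [0.5212 0.2194 0.2127] [-179.99   -0.27 -163.38]
bracket x in jig (home 17): 16.34 foot top z (home 26.x) 26.946609156432572
```

The foot has stopped at the short fence. I'll firm up both pushes.

>>> arm_command(xyz=[[-0.1,0.5,0],[-0.2,0.5,0],[0.5,0.1,0],[0.5,0.2,0],[0,0,0],[0,0,0],[0,0,0]], spin=[0,0,0,0,0,0,0])

```text
time: 26.0
tool_pos: [0.5216, 0.2198, 0.2126]
tool_rot: [-3.14, -0.007, -2.851]
contact_force: [-8.5, -12.3, 4.8]
opening: 0.0121
grip_force: 45.0
```

```bash
python3 f.py; python3 g.py
```

```text
fx,fy,fz -11.6 -9.4 4.8 torque [-2.24  1.53  0.24] jig xy 0.0199 0.0183 [0.5216 0.2198 0.2126] [-179.91   -0.4  -163.36]
bracket x in jig (home 17): 16.43 foot top z (home 26.x) 27.013630850983308
```

>>> arm_command(xyz=[[-0.2,0.7,0],[0.3,0.1,0],[0,0,0],[0,0,0],[0,0,0],[0,0,0],[0,0,0]], spin=[0,0,0,0,0,0,0])

```text
time: 26.75
tool_pos: [0.5217, 0.2201, 0.2127]
tool_rot: [-3.139, -0.008, -2.851]
contact_force: [-7.8, -14.2, 6.2]
opening: 0.0119
grip_force: 45.0
```

```bash
python3 f.py; python3 g.py; python3 -c "
from h import *
c,W=cam('scene'); p=W[np.isfinite(W[...,0])]
m=(abs(p[:,0]-.48)<.07)&(abs(p[:,1]-.01)<.07)&(p[:,2]>.006)&(p[:,2]<.015); print('lid z',np.median(p[m][:,2]),p[m][:,2].std())"
```

```text
fx,fy,fz -11.5 -11.4 6.2 torque [-2.84  1.52  0.19] jig xy 0.0201 0.0185 [0.5217 0.2201 0.2127] [-179.85   -0.44 -163.35]
bracket x in jig (home 17): 16.49 foot top z (home 26.x) 27.063448144299034
lid z 0.00914029774828845 0.002169564956635873
```

The bracket is pressed with about 11 N on each fence, everything is steady, and the lid is flat and let go.

```bash
python3 -c "
from cell import *
print(hand_in())"
```

```text
the job is handed in; nothing more can be done
None
```

The job is handed in at about 27 s: the lid was tipped, lifted off and laid flat on the bench, and the bracket is still gripped and pressed into the jig corner with about 11 N in each direction by the wrist force reading; no verdict came back.

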